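# Park the trivet in the corner of the rack's foot rail

### The arm

A 6-joint arm with a two-finger parallel gripper is mounted at the origin on the work surface. World frame = base frame: x ahead of the robot, y to its left, z up, the work surface at z = 0. Lengths are in m, angles in rad, forces in N, time in s.
With the tool pointing down it reaches from about 0.425 to 0.95 m from the base axis. Payload 3.5 kg.
Tool frame: the origin (TCP) lies between the finger pads; the fingertips stand 25 mm ahead of it and the grasp point (between the pads) lies 6 mm ahead of it; z points along the fingers, y is the line along which they close (so a half turn about z gives the same grasp; the last joint's range is limited). The gripper opens to 85 mm and grips with 20 to 120 N. Pads are 22 mm wide; open, the fingers measure 114 mm over their backs; the gripper's body (76 mm by 85 mm) begins 54 mm behind the grasp point. The pads swing forward as they close: fully open they stand 13 mm farther back than shut.
Start: joints at [-1.491, 0.286, 1.577, -0, 1.279, -0.15], TCP at [0.154, -0.657, 0.256] pointing down, gripper open.
Joint ranges: [-2.77, 2.77], [-0.9, 2.22], [0.21, 2.48], [-1.53, 4.67], [0.24, 2.81], [-2.84, 2.84]. Speed limits (rad/s): [2.79, 2.79, 3.14, 3.14, 3.14, 3.14].

### API

Orientations are given as [roll, pitch, yaw] about the fixed x, y, z axes, in that order (R = Rz(yaw) Ry(pitch) Rx(roll)).
In Python, from rig import bot, imaging gives the robot as it stands.
- The arm moves only by the tool jog_arm, never from a script. Its argument "plan" is text: rows parted by semicolons, each of 4 numbers parted by spaces: the shift along the world's x, y, z in m, then the turn about the world's z in degrees. A call has 1 to 12 rows; each row shifts and turns the commanded pose from where the row before left it; what a row does not reach is not made up. A row lasts 1/10 s, in which the tool goes at most 50 mm and 8.59 degrees, less where a joint would pass 70% of its speed; a pose out of reach is approached as far as the arm can. A call with a gripper value outside its range is refused whole. "hand" is the opening, from 0 (shut) to 1 (fully open), set as the call begins (left out, the last holds). The fingers move at their own pace and stop on an object; "squeeze" is the grip in N (left out, the last holds). Time passes only in rows, so rows that do not move let the fingers close. It gives the time, the measured TCP pose, the force, the opening and the grip force at its end, in the units of the state.
- bot.get_state(): the state, without advancing time (a new reading comes with each control period).
- imaging.grab_frame(name): name is "scene" or "top" or "wrist"; returns the picture (480x640x3 uint8, blue, green, red); there is no depth.
- imaging.get_calibration(name): a dict with "vfov" (degrees; the focal length in pixels is half the picture's height over the tangent of half this angle, whatever the lens; pixels are square), "cx", "cy" (the principal point, pixels), "xyz" and "rotation" of the camera in the world; the wrist camera has in their place "T_tool_cam" (4x4, takes a point from camera to tool coordinates, whose origin is the TCP and whose axes are the flange's). Camera axes: x right, y down, z forward; pixel columns grow to the right and rows downward; lengths in m; the calibration is good to about 2 mm. A picture is of the moment at which its call begins: read the wrist's pose just before it. get_calibration takes no time and is no camera call.
- bot.finish_job(): hands the job in; it is judged then, once.
Trained networks look in the newest picture that a camera, given by its name, has taken for a name from the list of things; names that differ only in an ending like _2 or _b are one class to them, and where a whole thing is asked for, a point or a joint stands for the part that bears it (a point fixed in the world has none). Each returns a list of dicts, best first, with "confidence" (0 to 1); they miss things now and then, are a little off and sometimes report something else, mostly with a low value. They report only what shows in the picture. A call takes as long as a camera call. They do not tell look-alikes from the thing itself.
- imaging.boxes_of(label, camera): "point" ([x, y, z] in m, in world coordinates, good to about 4 mm: the middle of the surface that is visible of it).
- imaging.cut_out(label, camera): "pixels" (480x640 bool, what is visible of it).
- imaging.mark_of(label, camera): "point" ([x, y, z] in m, in world coordinates, good to about 4 mm: a listed point, or the origin of a listed thing).
The state is a dict: "time_s": time; "joint_pos": joint angles; "joint_velocities": joint speeds; "tau": joint torques, N m; "position": TCP position; "orientation": TCP orientation; "force": force on the tool from outside, world axes, zero at the start; "torque": the same for the moment, N m; "width": finger opening in m; "gripper_force": force on a finger pad.
Only numpy, scipy, OpenCV 4.12 (cv2) and the standard library are available. Lean on these libraries where they do the work, as an engineer would, in place of code of your own. Each camera call takes 0.05 s, during which the arm holds its last target. There are 200 camera calls.

### The job

Push the bamboo trivet, with the lidded saffron pot riding on it, along the worktop into the corner of the white rack's L-shaped foot rail, so that it ends flat on the worktop and flush against both arms of the rail. Push only on the trivet's edges: do not lift it, do not touch the pot or its lid, which must stay standing on the trivet with the lid on, and leave the measuring cup and the lemon squeezer where they are.

Things in the scene. Friction and masses are not known exactly. Their poses are not given: they have to be found in the camera images.
- rack: Fixed white 3-tier rack, 375 mm tall, at the right, within 6 degrees of world yaw. Origin: on the worktop, centre of the bay in its L-shaped foot rail (8 mm thick, 30 high): the seated trivet's centre. Inner corner at x +90, y -90 mm. Long arm: inner face y = -90, x -250 to +90. Short arm: inner face x = +90, y -90 to +10. Tiers, uprights: y below -163, x -237 to +97. Axes about as the world's.
- trivet: Loose square bamboo slat trivet, 180 x 180 x 20 mm, about 0.35 kg, sliding flat on the worktop. Origin: centre of its underside; x and y run square to its edges (slats along x), z up. All four edges are straight and can be pushed anywhere.
- pot: White ceramic saffron pot standing near the middle of the trivet, loose on it: 64 mm across, 42 mm high, about 0.22 kg. Origin: centre of its underside, 20 mm above the worktop.
- lid: Blue ceramic lid of the pot, loose: 66 mm across with a small knob; a 6 mm plug below drops into the pot's mouth with 2.5 mm play. Origin: centre of the underside of its flange, 42 mm above the pot's underside. The knob's top is 81 mm above the worktop.
- cup: Steel measuring cup, loose bystander: 76 mm across the rim, 65 mm high, handle reaching 66 mm along its +x. Origin: centre of its underside.
- squeezer: Chrome lemon squeezer lying on the worktop, loose bystander: about 235 mm long along its x, 72 mm wide at the head (centred at x = +70 mm), 44 mm high; handles towards -x. Origin: on its axis at worktop height.
Mind the look-alikes: they are no part of the job. Of the things that look like the lid, the smallest one is meant. Of the things that look like the pot, the smaller one is meant.

How it is judged:
At the end, for the whole second after the job is handed in: The trivet lies flat and at rest in the corner of the foot rail: within 5 mm of touching each arm and within 0.05 rad of square to it. The pot stands upright on the trivet, within 45 mm of its middle, with its lid seated. The cup and the squeezer are within 15 mm of where they started (x of trivet in the frame of rack between -0.005 and 0.004 m and y of trivet in the frame of rack between -0.004 and 0.005 m and (angle between the x axis of trivet and the x axis of rack, either way round below 0.05 rad or angle between the x axis of trivet and the y axis of rack, either way round below 0.05 rad) and height (world z) of trivet below 0.004 m and angle between trivet's own z axis and vertical below 0.03 rad and linear speed of each of trivet, pot below 0.01 m/s and horizontal distance between pot and trivet below 0.045 m and z of pot in the frame of trivet between 0.016 and 0.024 m and angle between pot's own z axis and vertical below 0.06 rad and horizontal distance between lid and pot below 0.007 m and z of lid in the frame of pot between 0.038 and 0.045 m and angle between lid's own z axis and vertical below 0.08 rad and distance of each of cup, squeezer from where it was at the start of the episode below 0.015 m).
It fails at once if the trivet is lifted or tipped off the worktop (height (world z) of trivet above 0.012 m or angle between trivet's own z axis and vertical above 0.12 rad).
It fails at once if the robot touches the pot or its lid (contact force between any of the arm, the fingers and pot above 0.5 N or contact force between any of the arm, the fingers and lid above 0.5 N).
It fails at once if the pot tips or its lid comes off (angle between pot's own z axis and vertical above 0.3 rad or horizontal distance between lid and pot above 0.02 m).
It fails at once if the measuring cup or the lemon squeezer is disturbed (distance of any of cup, squeezer from where it was at the start of the episode above 0.02 m).
It also fails if it takes over 54 s, if anything falls off the work surface, if the arm or the gripper's body presses on something with over 40 N, if the wrist force passes 120 N, or if a joint passes its speed limit or range.

## Working session

There is one attempt and no reset: what is moved stays moved. The work goes in short steps, Python scripts to look and compute and a tool call to move; the robot and the scene stay as the last step left them, time stands still between calls to the robot, and variables do not carry over. Pictures are saved under pics/ and viewed, at most 10 in all, crops included, and the job is handed in when it is done.

Besides the shell and the picture viewer there is one more tool, called after ">>>" by a JSON object that holds its "method" and its "body". jog_arm: Moves the arm, as the interface text tells. Its arguments: {"type":"object","properties":{"plan":{"type":"string"},"hand":{"type":"number"},"squeeze":{"type":"number"}},"required":["plan"]}

```bash
mkdir -p pics; ls; python3 - <<'E'
from rig import bot, imaging
import cv2
for c in ["top","scene"]:
    im=imaging.grab_frame(c); cv2.imwrite(f"pics/{c}0.png",im)
    k=imaging.get_calibration(c); print(c,k)
    for l in ["trivet","pot","lid","cup","squeezer","rack"]:
        try:
            for d in imaging.mark_of(l,c): print(l,[round(float(v),3) for v in d["point"]],round(d["confidence"],2))
        except Exception as e: print(l,e)
E
```

```text
pics
top {'vfov': 53.7969354207606, 'cx': 316.7400495892476, 'cy': 245.41291598026325, 'xyz': array([0.52346975, 0.13824175, 0.98556458]), 'rotation': array([-3.06072338, -0.01215647, -1.57158058])}
pot [0.806, 0.006, -0.001] 0.79
lid [0.584, 0.106, 0.06] 0.9
lid [0.413, 0.119, 0.008] 0.89
lid [0.698, 0.298, 0.008] 0.77
cup [0.796, 0.143, 0.004] 0.82
squeezer [0.541, 0.402, -0.002] 0.98
scene {'vfov': 53.69620795821656, 'cx': 321.6038602961476, 'cy': 232.36090844927915, 'xyz': array([1.26656714, 0.35161183, 0.53604892]), 'rotation': array([-2.150511  ,  0.01239274,  1.87973504])}
trivet [0.582, 0.098, -0.001] 0.69
pot [0.582, 0.104, 0.022] 0.93
pot [0.81, 0.008, 0.005] 0.67
lid [0.699, 0.296, 0.008] 0.84
lid [0.409, 0.113, 0.01] 0.7
lid [0.584, 0.104, 0.062] 0.57
cup [0.793, 0.143, -0.002] 0.96
cup [0.584, 0.104, 0.064] 0.53
cup [0.582, 0.099, -0.004] 0.46
squeezer [0.544, 0.406, 0.0] 0.97
```

View pics/top0.png

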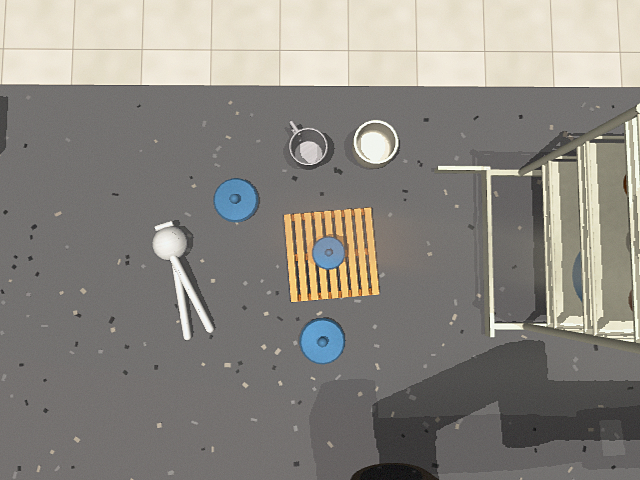

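View pics/scene0.png

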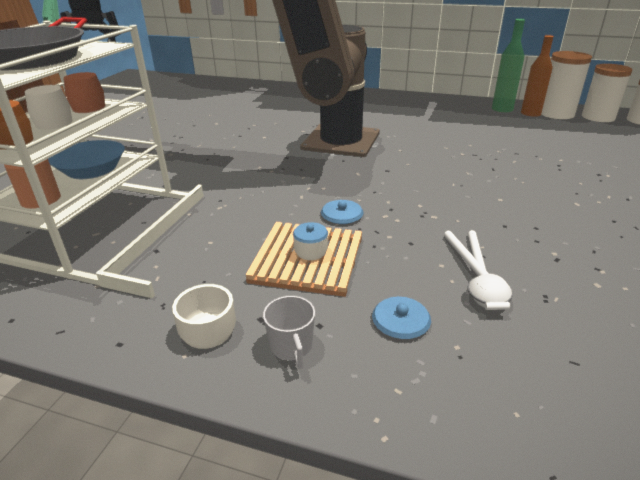

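Top view: the candidates for the lid are blue discs at (329,252), (236,199) and (322,340). The smallest is the one on the trivet at (329,252). The candidates for the pot are the one under that lid and the larger open white bowl at (376,143). The trivet spans about (285–380, 208–302). The rail corner is at about (490,170), with the long arm running down the column x≈490 and the short arm at (438–490,168).

```bash
cat > h.py <<'E'
from rig import bot, imaging
import numpy as np, cv2
from scipy.spatial.transform import Rotation as R
def rays(px,cam):
    k=imaging.get_calibration(cam); f=240/np.tan(np.radians(k["vfov"])/2)
    px=np.atleast_2d(px).astype(float)
    d=np.c_[(px[:,0]-k["cx"])/f,(px[:,1]-k["cy"])/f,np.ones(len(px))]
    return np.array(k["xyz"]),d@R.from_euler("xyz",k["rotation"]).as_matrix().T
def atz(px,z,cam="top"):
    o,d=rays(px,cam); return o+d*((z-o[2])/d[:,2])[:,None]
def quad(im):
    "outer corners of trivet from wood colour, fitted by min-area rect"
    h=cv2.cvtColor(im,cv2.COLOR_BGR2HSV)
    m=cv2.inRange(h,(8,90,90),(25,255,255)); m[:100]=0; m[:,500:]=0
    m=cv2.morphologyEx(m,cv2.MORPH_OPEN,np.ones((2,2)))
    p=cv2.findNonZero(cv2.morphologyEx(m,cv2.MORPH_CLOSE,np.ones((9,9))))
    return cv2.boxPoints(cv2.minAreaRect(p))
E
python3 - <<'E'
from h import *
np.set_printoptions(precision=4,suppress=True)
im=cv2.imread("pics/top0.png")
q=quad(im);print(q);w=atz(q,0.02);print(w,w.mean(0))
e=np.roll(w,-1,0)-w;print(np.linalg.norm(e,axis=1),np.degrees(np.arctan2(e[:,1],e[:,0])))
c=im[150:345,270:500].copy()
cv2.imwrite("pics/crop.png",cv2.resize(c,None,fx=3,fy=3,interpolation=cv2.INTER_CUBIC))
g=cv2.cvtColor(im,cv2.COLOR_BGR2GRAY)
for r in (185,220,250,280,310): print(r,g[r,480:500])
for x in (445,455,465,475): print(x,g[160:176,x])
E
```

```text
[[284.0665 215.1086]
 [372.7861 207.504 ]
 [380.2982 295.1459]
 [291.5786 302.7504]]
[[ 0.6642  0.1936  0.02  ]
 [ 0.6803  0.0107  0.02  ]
 [ 0.5003 -0.0028  0.02  ]
 [ 0.4851  0.1775  0.02  ]] [0.5825 0.0948 0.02  ]
[0.1836 0.1805 0.1809 0.1798] [ -84.9973 -175.7309   94.7996    5.127 ]
185 [ 97 100 108 108 109 100 107 228 231 235 222 126  90  98  98  99 100 101
 101 100]
220 [104 102 104 110 109 105  96 148 223 225 232 182 110  94 105 101 102 101
  99 101]
250 [109 107 104 110 113 112 113  99 178 213 218 225 152 105 105 103 110 102
 107 106]
280 [104 102 104  93 108 111 112 106  94 218 226 224 236 140  92 105 103  98
 107 103]
310 [100  95  97  97 106 111 112 111 105 125 233 238 239 228 129  92  96 102
  99  98]
445 [113 116 112 113 105 121 254 246 250 229  85 106 108 104 114 112]
455 [116 113 112 113 107 116 242 248 248 254  83 108 110  93 115 113]
465 [115 115 116 112 108 116 236 250 248 254  83 108 117 116 114 115]
475 [112 110 113 110 105 112 240 250 249 254 127 109 105 105  96 100]
```

View pics/crop.png

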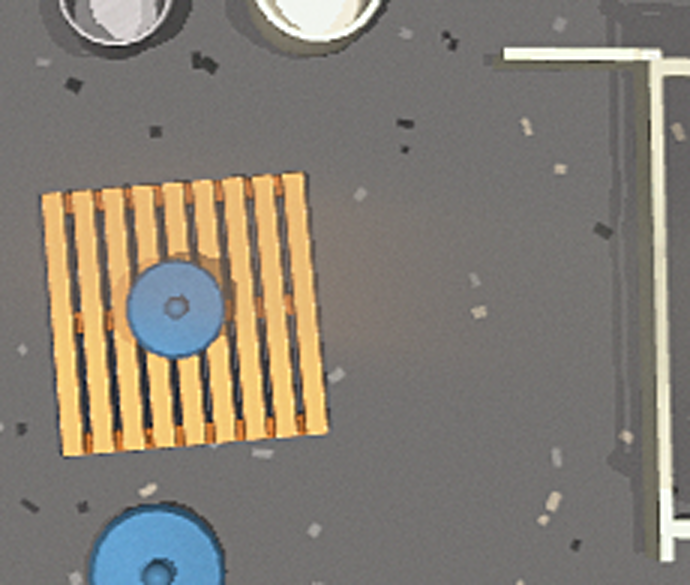

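The crop confirms the small lidded pot at about (329,252) on the trivet, with slats running up the picture (world x). In the rail's L, the bright strip is the top face and the dark band beside it is the shaded inner face.

```bash
python3 - <<'E'
from h import *
np.set_printoptions(precision=4,suppress=True)
im=cv2.imread("pics/top0.png")
g=cv2.cvtColor(im,cv2.COLOR_BGR2GRAY).astype(float)
def edge(v,first):
    i=[k for k in range(len(v)-1) if (v[k]-165)*(v[k+1]-165)<0]; k=i[0] if first else i[-1]
    return k+(165-v[k])/(v[k+1]-v[k])
L=[(480+edge(g[r,480:500],True),r) for r in range(180,318,2)]
S=[(x,160+edge(g[160:176,x],False)) for x in range(442,482,2)]
Lw=atz(L,.03);Sw=atz(S,.03)
def fit(P):
    vx,vy,x,y=cv2.fitLine(P[:,:2].astype(np.float32),cv2.DIST_HUBER,0,.001,.001).ravel(); return np.array([vx,vy]),np.array([x,y])
(d1,p1),(d2,p2)=fit(Lw),fit(Sw)
t=np.linalg.solve(np.c_[d1,-d2],p2-p1); c=p1+t[0]*d1
a1=np.degrees(np.arctan(d1[1]/d1[0])); a2=np.degrees(np.arctan(-d2[0]/d2[1]))
print("corner",c,"yaw long",a1,"short",a2)
a=np.radians(a1);Rm=np.array([[np.cos(a),-np.sin(a)],[np.sin(a),np.cos(a)]])
print("bay centre",c+Rm@[-.09,.09], "tip of short", atz([438,169],.03),"far end long",atz([489,336],.03))
for n,px,z in [("lid",(329,252),.062),("bigpot",(376,143),.05),("biglid",(322,341),.02),("biglid2",(236,199),.02),("cup",(308,148),.06)]: print(n,atz(px,z))
print(bot.get_state()["position"],bot.get_state()["orientation"])
E
```

```text
corner [ 0.7578 -0.2229] yaw long -0.41884384 short -0.09845466
bay centre [ 0.6685 -0.1322] tip of short [[ 0.7589 -0.1234  0.03  ]] far end long [[ 0.4188 -0.2186  0.03  ]]
lid [[0.5854 0.103  0.062 ]]
bigpot [[0.8071 0.0068 0.05  ]]
biglid [[0.4085 0.116  0.02  ]]
biglid2 [[0.6976 0.2927 0.02  ]]
cup [[0.7935 0.1442 0.06  ]]
[ 0.1538 -0.6573  0.2564] [3.1415 0.     0.2298]
```

>>> {"method": "jog_arm", "body": {"plan": "0.014 0.0425 0.012 4; 0.014 0.0425 0.012 4; 0.014 0.0425 0.012 4; 0.014 0.0425 0.012 4; 0.014 0.0425 0.012 4; 0.013 0.0425 0.012 4; 0.013 0.042 0.012 4; 0.0265 0.04 0 4; 0.0265 0.04 0 4; 0.0265 0.04 0 4; 0.0265 0.04 0 4; 0.027 0.04 0 4", "hand": 1}}

```text
time_s: 1.9
position: [0.3834, -0.1584, 0.3409]
orientation: [3.14, 0.0, 1.07]
force: [0.1, -0.1, -0.4]
width: 0.0854
gripper_force: 0.0
```

>>> {"method": "jog_arm", "body": {"plan": "0.021 0.044 0 3.7; 0.021 0.044 0 3.7; 0.021 0.044 0 3.7; 0.021 0.044 0 3.7; 0.021 0.044 0 3.7; 0.021 0.044 0 3.7; 0.021 0.044 0 3.7; 0.021 0.044 0 3.7; 0.02 0.043 0 3.8; 0 0 -0.045 0; 0 0 -0.045 0; 0 0 0 0"}}

```text
time_s: 3.1
position: [0.5667, 0.2343, 0.2418]
orientation: [-3.126, 0.002, 1.651]
force: [-1.1, 0.4, -1.0]
width: 0.0857
gripper_force: 0.0
```

```bash
python3 - <<'E'
from h import *
im=imaging.grab_frame("scene"); cv2.imwrite("pics/s1.png",im)
s=bot.get_state();print(s["position"],s["orientation"],s["joint_pos"])
E
```

```text
[0.56866955 0.2344696  0.24636909] [-3.13299839e+00  1.22640959e-03  1.65075557e+00] [2.26280455e-01 1.68546376e-01 1.73479130e+00 4.19470181e-05
 1.24693622e+00 1.46312957e-01]
```

View pics/s1.png

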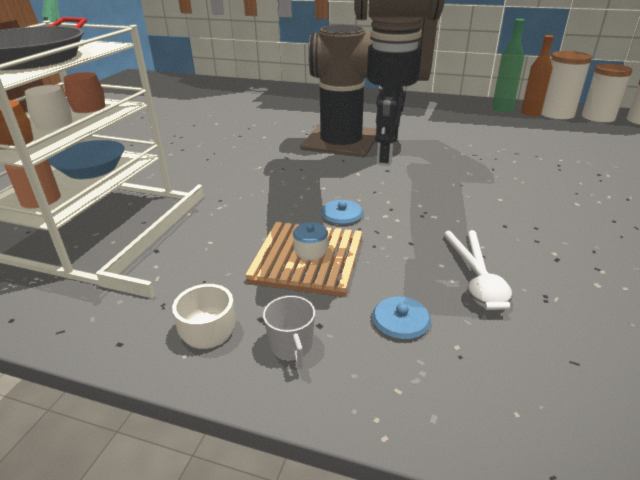

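The scene view shows the gripper edge-on at about (385,150), standing clear of the trivet's +y side. The pot, cup and squeezer haven't moved. I'll lower it beside the edge.

>>> {"method": "jog_arm", "body": {"plan": "0.002 0 -0.045 0; 0 0 -0.045 0; 0 0 -0.045 0; 0 0 -0.045 0; 0 0 -0.025 0; 0 0 -0.01 0; 0 0 0 0; 0 0 0 0"}}

```text
time_s: 3.95
position: [0.5753, 0.2352, 0.0386]
orientation: [3.136, -0.001, 1.65]
force: [0.4, 1.2, 1.0]
width: 0.0856
gripper_force: 0.0
```

>>> {"method": "jog_arm", "body": {"plan": "0 0 -0.003 0; 0 0 -0.003 0; 0 0 -0.002 0; 0 0 0 0"}}

```text
time_s: 4.35
position: [0.5726, 0.2347, 0.0273]
orientation: [-3.141, 0.0, 1.651]
force: [0.4, 0.2, 0.3]
width: 0.0854
gripper_force: 0.0
```

>>> {"method": "jog_arm", "body": {"plan": "0 0 -0.0025 0; 0 0 -0.0025 0; 0 0 0 0; 0 0 0 0"}}

```text
time_s: 4.75
position: [0.5727, 0.2348, 0.0221]
orientation: [-3.141, 0.0, 1.651]
force: [0.1, 0.4, 0.5]
width: 0.0855
gripper_force: 0.0
```

>>> {"method": "jog_arm", "body": {"plan": "0 -0.005 -0.003 0; 0 -0.008 0 0; 0 -0.008 0 0; 0 -0.006 0 0; 0 -0.003 0 0; 0 -0.003 0 0; 0 -0.003 0 0; 0 -0.003 0 0; 0 -0.003 0 0; 0 -0.003 0 0"}}

```text
time_s: 5.75
position: [0.5728, 0.1906, 0.0194]
orientation: [3.141, -0.001, 1.65]
force: [0.0, 3.7, -0.3]
width: 0.0847
gripper_force: 2.5
```

```bash
cat > look.py <<'E'
from h import *
import sys
np.set_printoptions(precision=4,suppress=True)
im=imaging.grab_frame("top"); cv2.imwrite(f"pics/{sys.argv[1]}.png",im)
q=quad(im); w=atz(q,.02); e=np.roll(w,-1,0)-w
print("centre",w.mean(0)[:2],"edges",np.linalg.norm(e,axis=1),"yaw",(np.degrees(np.arctan2(e[:,1],e[:,0]))+45)%90-45)
print("lid",[d["point"] for d in imaging.mark_of("lid","top")])
s=bot.get_state();print(s["time_s"],s["position"],s["orientation"],s["force"])
E
python3 look.py t1
```

```text
centre [0.4082 0.1274] edges [0.2905 0.5215 0.2781 0.5188] yaw [4.4969 3.7345 3.9316 5.0946]
lid [[0.4125, 0.1217, 0.012], [0.6966, 0.2976, 0.0088], [0.584, 0.0988, 0.0588]]
5.85 [0.5728 0.1901 0.0194] [ 3.1413 -0.0007  1.6503] [-0.0304  4.2695  0.2564]
```

View pics/t1.png

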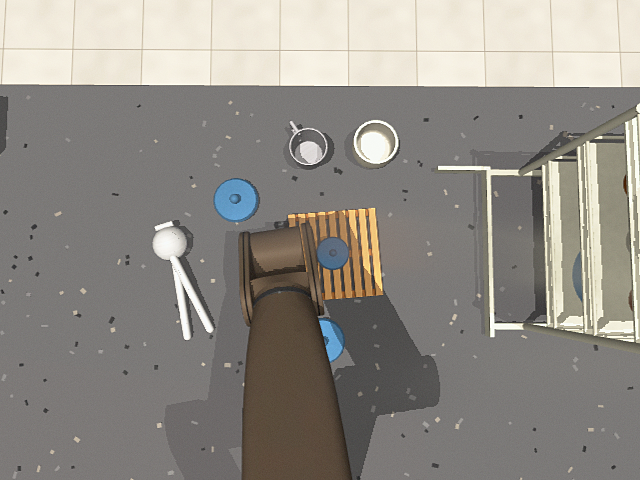

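The arm hides the +y half of the trivet (its colour fit is void now). The trivet has moved about 5 mm without turning, and the pot is steady at (333,252). I'll push on and turn it square on the way.

>>> {"method": "jog_arm", "body": {"plan": "0 -0.004 0 0; 0 -0.006 0 0; 0 -0.008 0 -0.4; 0 -0.008 0 -0.4; 0 -0.008 0 -0.4; 0 -0.008 0 -0.4; 0 -0.008 0 -0.4; 0 -0.008 0 -0.4; 0 -0.008 0 -0.4; 0 -0.008 0 -0.4; 0 -0.006 0 -0.4; 0 -0.004 0 -0.4"}}

```text
time_s: 7.05
position: [0.5729, 0.1058, 0.0194]
orientation: [3.141, -0.0, 1.58]
force: [1.3, 4.8, -1.5]
width: 0.0853
gripper_force: 2.5
```

>>> {"method": "jog_arm", "body": {"plan": "0 -0.004 0 -0.4; 0 -0.006 0 -0.4; 0 -0.008 0 -0.1; 0 -0.008 0 0; 0 -0.008 0 0; 0 -0.008 0 0; 0 -0.008 0 0; 0 -0.008 0 0; 0 -0.008 0 0; 0 -0.006 0 0; 0 -0.004 0 0; 0 0 0 0"}}

```text
time_s: 8.25
position: [0.5726, 0.0293, 0.0194]
orientation: [-3.141, 0.0, 1.564]
force: [0.4, 2.3, -0.0]
width: 0.0854
gripper_force: 1.2
```

```bash
python3 look.py t2
```

```text
centre [ 0.5735 -0.0749] edges [0.1821 0.1786 0.1794 0.1781] yaw [ 0.0553 -1.4416 -0.073  -0.5765]
lid [[0.6996, 0.2947, 0.0072], [0.4126, 0.1202, 0.0088], [0.5732, -0.0641, 0.0617]]
8.35 [0.5726 0.0294 0.0193] [-3.1409  0.0007  1.5647] [-0.9266  1.0956  1.2113]
```

View pics/t2.png

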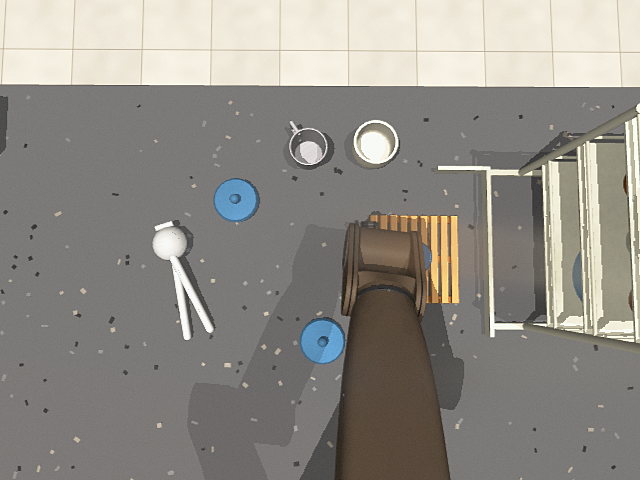

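The trivet is square to the rail now, its -y edge at column 459 against the rail at about 488. Lid and pot have ridden along. I'll continue to the long arm, slowing at the end.

>>> {"method": "jog_arm", "body": {"plan": "0 -0.004 0 0; 0 -0.006 0 0; 0 -0.008 0 0; 0 -0.008 0 0; 0 -0.008 0 0; 0 -0.006 0 0; 0 -0.005 0 0; 0 -0.004 0 0; 0 -0.003 0 0; 0 -0.002 0 0; 0 -0.002 0 0; 0 0 0 0"}}

```text
time_s: 9.55
position: [0.5725, -0.0255, 0.0193]
orientation: [-3.141, -0.001, 1.565]
force: [-1.0, 4.6, 1.8]
width: 0.0854
gripper_force: 2.6
```

>>> {"method": "jog_arm", "body": {"plan": "0 -0.0015 0 0; 0 -0.0015 0 0; 0 -0.0015 0 0; 0 0 0 0"}}

```text
time_s: 9.95
position: [0.5725, -0.0296, 0.0193]
orientation: [-3.141, -0.002, 1.565]
force: [0.2, 7.6, 2.1]
width: 0.0855
gripper_force: 3.5
```

>>> {"method": "jog_arm", "body": {"plan": "0 -0.0015 0 0; 0 -0.001 0 0; 0 0 0 0"}}

```text
time_s: 10.25
position: [0.5726, -0.0297, 0.0194]
orientation: [-3.141, -0.006, 1.564]
force: [1.1, 16.7, 3.0]
width: 0.0857
gripper_force: 7.6
```

The long arm is touched (16.7 N with no further travel). I'll back off, rise, and go round to the -x edge.

>>> {"method": "jog_arm", "body": {"plan": "0 0.012 0 0; 0 0.02 0 0; 0 0 0.045 0; 0 0 0.045 0; 0 0 0.045 0; 0 0 0.045 0; -0.01 0 0 -8.2; -0.018 -0.01 0 -8.2; -0.018 -0.015 0 -8.2; -0.018 -0.015 0 -8.2; -0.018 -0.015 0 -8.2; -0.018 -0.015 0 -8.2"}}

```text
time_s: 11.45
position: [0.4716, -0.0723, 0.1991]
orientation: [3.141, 0.002, 0.701]
force: [0.4, -0.6, 0.3]
width: 0.0849
gripper_force: 0.0
```

>>> {"method": "jog_arm", "body": {"plan": "-0.014 -0.015 0 -8.2; -0.01 -0.015 0 -8.2; -0.005 -0.015 0 -8.2; 0 -0.01 0 -8.2; 0 -0.004 0 -7.9; 0 0 0 0; 0 0 0 0"}}

```text
time_s: 12.15
position: [0.4435, -0.1304, 0.1992]
orientation: [3.141, 0.001, -0.001]
force: [-0.3, 0.1, 1.2]
width: 0.0853
gripper_force: 0.0
```

```bash
python3 look.py t3
```

```text
centre [ 0.5735 -0.1324] edges [0.1865 0.1788 0.1837 0.1783] yaw [ 0.0553 -1.7274 -0.073  -0.8416]
lid [[0.4142, 0.1181, 0.0103], [0.5754, -0.1245, 0.06], [0.6989, 0.2961, 0.0093], [0.7943, 0.1455, 0.0022]]
12.25 [ 0.4436 -0.1301  0.1992] [ 3.1413  0.0005 -0.0017] [ 0.0822 -0.5158  0.2875]
```

View pics/t3.png

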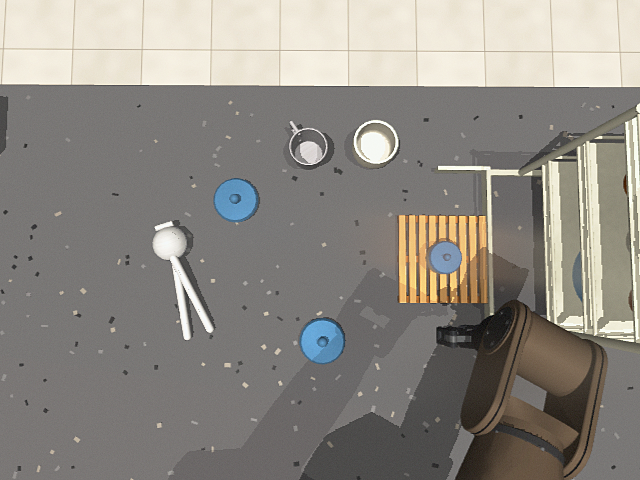

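```bash
python3 - <<'E'
from h import *
s=bot.get_state(); print(np.round(s["joint_pos"],3))
k=imaging.get_calibration("top"); f=240/np.tan(np.radians(k["vfov"])/2)
def proj(p):
    c=(np.array(p)-k["xyz"])@R.from_euler("xyz",k["rotation"]).as_matrix(); return c[:2]/c[2]*f+[k["cx"],k["cy"]]
for z in (.2,.3,.4,.5): print(z,proj([.4436,-.13,z]),"rackcorner",proj([.43,-.295,z]),proj([.77,-.295,z]),"base",proj([0.1,0,z]))
E
```

```text
[-5.050e-01 -1.390e-01  2.136e+00 -1.000e-03  1.145e+00  1.068e+00]
0.2 [473.72111017 332.24537261] rackcorner [573.52974439 340.37895283] [564.64726228 138.75834896] base [398.07625608 551.53633094]
0.3 [497.57201722 339.35146198] rackcorner [611.95593435 348.66590023] [600.33434878 118.36029542] base [411.41702418 592.54819075]
0.4 [529.61390744 348.89795575] rackcorner [663.55793121 359.7943268 ] [647.70605815  91.28353576] base [429.58323078 648.39429444]
0.5 [574.94099452 362.40261328] rackcorner [736.51465603 375.52808915] [713.62441622  53.60586777] base [455.77098947 728.90005545]
```

The trivet is flush on the long arm, at columns 399–488, with pot and lid at (446,257). The wrist clears the rack by about 4 cm. I'll lower and push +x.

>>> {"method": "jog_arm", "body": {"plan": "0 0.003 -0.045 0; 0 0 -0.045 0; 0 0 -0.045 0; 0 0 -0.035 0; 0 0 -0.01 0; 0 0 0 0; 0.008 0 0 -0.2; 0.008 0 0 0; 0.006 0 0 0; 0.003 0 0 0; 0.003 0 0 0; 0.003 0 0 0"}}

```text
time_s: 13.45
position: [0.4742, -0.1271, 0.0194]
orientation: [-3.141, 0.003, -0.006]
force: [-8.6, -2.2, 6.4]
width: 0.0849
gripper_force: 4.1
```

>>> {"method": "jog_arm", "body": {"plan": "0.004 0 0 0; 0.006 0 0 0; 0.007 0 0 0; 0.007 0 0 0; 0.007 0 0 0; 0.007 0 0 0; 0.007 0 0 0; 0.007 0 0 0; 0.006 0 0 0; 0.004 0 0 0; 0.002 0 0 0; 0 0 0 0"}}

```text
time_s: 14.65
position: [0.5356, -0.1265, 0.0186]
orientation: [-3.139, 0.01, -0.007]
force: [-9.3, -0.6, 6.5]
width: 0.0851
gripper_force: 4.4
```

```bash
python3 look.py t4
```

```text
centre [ 0.6079 -0.1312] edges [0.1832 0.2314 0.1797 0.2308] yaw [ 0.0989 -1.7077 -0.0672 -0.8416]
lid [[0.4129, 0.1206, 0.0103], [0.6985, 0.2954, 0.0053], [0.6372, -0.123, 0.0577]]
14.75 [ 0.5357 -0.1265  0.0186] [-3.1392  0.0092 -0.0067] [-8.2278  1.1532  5.7506]
```

View pics/t4.png

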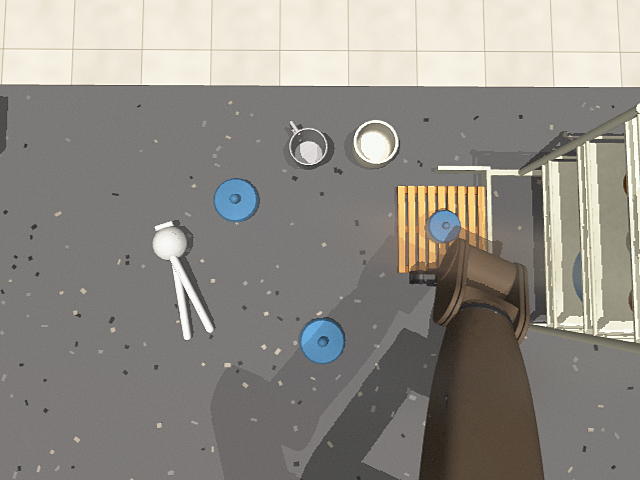

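The trivet is sliding along the long arm and still square. Its +x edge is at row 186 against the short arm at 170, and the pot is standing at (445,226). About 32 mm remain.

>>> {"method": "jog_arm", "body": {"plan": "0.004 0 0 0; 0.005 0 0 0; 0.006 0 0 0; 0.004 0 0 0; 0.003 0 0 0; 0.002 0 0 0; 0.002 0 0 0; 0.0015 0 0 0; 0.0015 0 0 0; 0 0 0 0"}}

```text
time_s: 15.75
position: [0.5644, -0.1265, 0.0185]
orientation: [-3.139, 0.01, -0.007]
force: [-8.4, -0.6, 6.7]
width: 0.0856
gripper_force: 4.4
```

>>> {"method": "jog_arm", "body": {"plan": "0.0015 0 0 0; 0.0015 0 0 0; 0 0 0 0"}}

```text
time_s: 16.05
position: [0.5674, -0.1265, 0.0185]
orientation: [-3.139, 0.01, -0.007]
force: [-9.0, -0.4, 4.9]
width: 0.0854
gripper_force: 4.5
```

>>> {"method": "jog_arm", "body": {"plan": "0.0015 0 0 0; 0.0015 0 0 0; 0 0 0 0"}}

```text
time_s: 16.35
position: [0.5675, -0.1265, 0.0184]
orientation: [-3.138, 0.019, -0.006]
force: [-19.5, -0.2, 13.9]
width: 0.085
gripper_force: 9.6
```

The short arm is touched. I'll back off, rise, and look.

>>> {"method": "jog_arm", "body": {"plan": "-0.008 0 0 0; -0.03 0 0 0; -0.03 0 0 0; -0.02 0 0.03 0; 0 0 0.045 0; 0 0 0.045 0; 0 0.03 0.03 0; 0 0.04 0 0; 0 0.04 0 0; 0 0.04 0 0; 0 0 0 0"}}

```text
time_s: 17.45
position: [0.4852, 0.0265, 0.1692]
orientation: [-3.14, -0.0, -0.003]
force: [-0.2, -0.4, -0.3]
width: 0.0854
gripper_force: 0.0
```

```bash
python3 look.py t5; python3 - <<'E'
from h import *
im=cv2.imread("pics/t5.png")
cv2.imwrite("pics/t5c.png",cv2.resize(im[150:290,380:520],None,fx=4,fy=4,interpolation=cv2.INTER_CUBIC))
for l in ["cup","squeezer"]: print(l,[d["point"] for d in imaging.mark_of(l,"top")])
E
```

```text
centre [ 0.4477 -0.1131] edges [0.6285 0.1938 0.6295 0.1836] yaw [-4.8757 -4.0203 -5.7946 -4.2576]
lid [[0.6686, -0.1232, 0.0603], [0.4116, 0.1194, 0.0105], [0.7014, 0.2948, 0.007]]
17.55 [0.4857 0.0236 0.1692] [ 3.1413 -0.0004 -0.0052] [-0.8269 -0.142  -0.1946]
cup [[0.7953, 0.1439, 0.0001]]
squeezer [[0.5372, 0.3998, 0.0001]]
```

View pics/t5c.png

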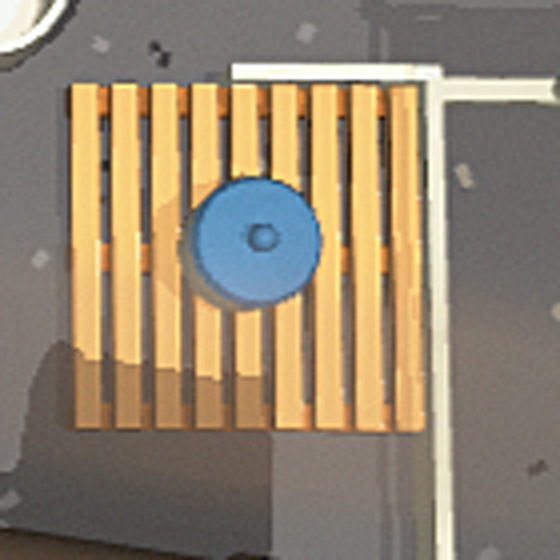

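In the crop the trivet is square in the corner, its right slat along the long arm and its top ends against the short arm. Pot and lid stand near the middle. I'll check the gaps numerically.

```bash
python3 - <<'E'
from h import *
np.set_printoptions(precision=4,suppress=True)
im=cv2.imread("pics/t5.png"); im[:,:392]=0; im[270:]=0; im[:,495:]=0
h=cv2.cvtColor(im,cv2.COLOR_BGR2HSV); m=cv2.inRange(h,(8,90,60),(25,255,255)); m[:160]=0
m=cv2.morphologyEx(m,cv2.MORPH_OPEN,np.ones((2,2)))
m=cv2.morphologyEx(m,cv2.MORPH_CLOSE,np.ones((9,9)))
m[:160]=0;q=cv2.boxPoints(cv2.minAreaRect(cv2.findNonZero(m)));w=atz(q,.02);print(q,w[:,:2],w.mean(0))
c=np.array([.6685,-.1322]);print("offset",w.mean(0)[:2]-c)
E
```

```text
[[398. 258.]
 [398. 172.]
 [486. 172.]
 [486. 258.]] [[ 0.5759 -0.0399]
 [ 0.7548 -0.0426]
 [ 0.7552 -0.2263]
 [ 0.5759 -0.2209]] [ 0.6655 -0.1324  0.02  ]
offset [-0.003  -0.0002]
```

```bash
python3 -c "
from rig import bot; print(bot.finish_job())"
```

```text
the job is handed in; nothing more can be done
None
```

I pushed the trivet into the corner of the foot rail and handed the job in; no verdict came back. Contact force rose on both arms, and the last picture puts the trivet square and within about 3 mm of the bay centre, with the lidded pot still on it and the cup and squeezer within about 5 mm of their start.

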